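Lock the passed sensor head into the slotted rail, set the reject aside

ROBOT

A 7-joint arm with a two-finger parallel gripper is mounted at the origin on a cart in front of the work surface, level with it; the furniture and walls round the work are solid. World frame = base frame: x ahead of the robot, y to its left, z up, the work surface at z = 0. Lengths are in m, angles in rad, forces in N, time in s.
With the tool pointing down it reaches from about 0.425 to 1.025 m from the base axis. Payload 3.6 kg.
Tool frame: the origin (TCP) lies on the centre line of the jaws, within the pads' length; the fingertips stand bot.tips_ahead ahead of it and the grasp point (between the pads) lies 3 mm ahead of it (bot.tips_ahead is the distance from the TCP to the fingertips, in m); z points along the fingers, y is the line along which they close (so a half turn about z gives the same grasp; the last joint's range is limited). The gripper opens to 85 mm and grips with 20 to 120 N. Pads are 22 mm wide; open, the fingers measure 114 mm over their backs; the gripper's body (76 mm by 85 mm) begins 54 mm behind the grasp point. The pads swing forward as they close: fully open they stand 13 mm farther back than shut.
Start: joints at [1.075, 0.591, 0.048, 1.609, -0.033, 0.943, -0.034], TCP at [0.284, -0.667, 0.224] pointing down, gripper open.
Joint ranges: [-2.69, 2.69], [-0.47, 2.24], [-1.27, 1.36], [0.19, 2.51], [-1.53, 4.68], [0.08, 2.07], [-3.09, 3.09]. Speed limits (rad/s): [2.57, 2.57, 3.14, 3.14, 3.14, 3.14, 3.14].

INTERFACE

Orientations are given as [roll, pitch, yaw] about the fixed x, y, z axes, in that order (R = Rz(yaw) Ry(pitch) Rx(roll)).
In Python, from plant import bot gives the robot as it stands.
- The arm moves only by the shell command python3 -m inch 'ROWS' [FORCE]. ROWS is JSON, a list of rows, each an object of numbers: "x", "y", "z": the shift along the tool's x, y, z scaled (see below); "rx", "ry", "rz": the turn, a rotation vector about the tool's x, y, z scaled (see below); "grip": the closure, from 0 (fully open) to 1 (shut). A call has 1 to 5 rows; each row is the pose to reach, as a shift and turn from the pose commanded when the call began, along the tool's axes at that moment; what a row does not reach only later rows make up. The controller multiplies each number of a shift by 1 m and each number of a turn by 45 degrees. A row lasts 1/8 s, in which the tool goes at most 62.5 mm and 10.7 degrees, less where a joint would pass 70% of its speed; a pose out of reach is approached as far as the arm can. A call with a number of a shift or a turn outside -1 to 1 is refused whole. A call with a gripper value outside its range is refused whole. The fingers move at their own pace and stop on an object; FORCE is the grip in N (left out, the last holds). Time passes only in rows, so rows that repeat a pose let the fingers close. It gives the time, the measured TCP pose, the force, the opening and the grip force at its end, in the units of the state.
- bot.sense(): the state, without advancing time (a new reading comes with each control period).
- bot.grab_frame(name): name is "side" or "top"; returns (picture, depth): 384x512x3 uint8, blue, green, red; 384x512 float32, m along the optical axis (not along the pixel's ray), 0 where there is no reading.
- bot.get_calibration(name): a dict with "fx", "fy", "cx", "cy" (pixels), "rvec" (rotation vector, rad) and "tvec" (3), from world to camera coordinates, as OpenCV has them. Camera axes: x right, y down, z forward; pixel columns grow to the right and rows downward; lengths in m; the calibration is good to about 2 mm. A picture is of the moment at which its call begins. get_calibration takes no time and is no camera call.
- bot.sign_off(): hands the job in; it is judged then, once.
Trained networks look in the newest picture that a camera, given by its name, has taken for a name from the list of things; names that differ only in an ending like _2 or _b are one class to them, and where a whole thing is asked for, a point or a joint stands for the part that bears it (a point fixed in the world has none). Each returns a list of dicts, best first, with "confidence" (0 to 1); they miss things now and then, are a little off and sometimes report something else, mostly with a low value. They report only what shows in the picture. A call takes as long as a camera call. They do not tell look-alikes from the thing itself.
- bot.recognise(camera, label): "box" ([left, top, right, bottom] in pixels, round what is visible of it).
- bot.trace(camera, label): "region" (384x512 bool, what is visible of it) and "box" ([left, top, right, bottom] in pixels, round what is visible of it).
- bot.pinpoint(camera, label): "xy" ([column, row] in pixels: a listed point, or the origin of a listed thing).
The state is a dict: "t": time; "joints": joint angles; "dq": joint speeds; "tau": joint torques, N m; "position": TCP position; "ee_rot": TCP orientation; "contact_force": force on the tool from outside, world axes, zero at the start; "wrist_torque": the same for the moment, N m; "width": opening from 0.0 (shut) to 1.0 (fully open); "gripper_force": force on a finger pad.
Only numpy, scipy, OpenCV 4.12 (cv2) and the standard library are available. Lean on these libraries where they do the work, as an engineer would, in place of code of your own. Each camera call takes 0.05 s, during which the arm holds its last target. There are 200 camera calls.

TASK

Two sensor heads wait in the blue-edged block. Fit the one with the green tag into the aluminium rail: lower its T-toggle through the slot until the collar rests on the rail, slide it towards the yellow end until the toggle meets the hidden stop inside, and turn it a quarter turn there, without forcing it, so that it stands locked crosswise under the lips. Stand the red-tagged one upright in the red-edged reject nest with its collar fully down, in either order, and leave the petri dish, syringe and beaker where they are.

Things in the scene. Friction and masses are not known exactly. Their poses are not given: they have to be found in the camera images.
- sensor_green: Green-tagged (passed) sensor head, upright, 250 g (+-30%): white box 40 x 40 mm in plan, 70 mm tall, green tag on its top and +x and -x sides, on a dark round collar 54 mm wide, 6 mm thick. Origin: centre of the collar's underside, z up; collar z = 0 to 6, box 6 to 76 mm; grip the box at z = 40 to 60 across opposite sides. At the start it hangs by its collar in one hole of the waiting block, y axis along the block's y.
- sensor_red: Red-tagged (rejected) sensor head, upright, 250 g (+-30%): white box 40 x 40 mm in plan, 70 mm tall, red tag on its top and +x and -x sides, on a dark round collar 54 mm wide, 6 mm thick. Origin: centre of the collar's underside, z up; collar z = 0 to 6, box 6 to 76 mm; grip the box at z = 40 to 60 across opposite sides. At the start it hangs by its collar in one hole of the waiting block, y axis along the block's y.
- green_toggle (a point): Centre of the steel T-toggle under the green-tagged sensor's collar, 16 mm below its origin. The toggle is 36 mm long (y), 10 mm wide (x) and 10 mm high, so it spans z = -21 to -11 mm below the collar's underside; a round neck of 10 mm joins it to the collar.
- red_toggle (a point): Centre of the steel T-toggle under the red-tagged sensor's collar, 16 mm below its origin. The toggle is 36 mm long (y), 10 mm wide (x) and 10 mm high, so it spans z = -21 to -11 mm below the collar's underside; a round neck of 10 mm joins it to the collar.
- rail: Fixed aluminium rail, 60 mm wide (x), 206 mm long (y), 30 mm high, black end plate at -y, yellow at +y. Origin: centre of its underside; y along the slot to the yellow end, z up. The slot in its top is 14 mm wide, centred on x = 0, open from y = -80 to +66 mm. Lips beside it fill z = 22 to 30 mm, hollow floor z = 5. Seated, a sensor has its origin at rail z = 30 and 3 mm play between toggle and lips.
- rail_entry (a point): Point on the slot's centre line at the rail's top, at rail y = -52 mm: always a good place to lower the toggle in, lengthwise (sensor y along rail y, either way round). The channel under the lips is 15 mm wide here: the toggle can slide lengthwise along +y but cannot turn.
- rail_channel: The black inner channel fixed under the rail's lips, with its stop and pocket. Its origin and axes are those of the rail. Turning the toggle where it cannot turn, or ramming the stop, strains it: stay below 35 N against it.
- slot_end (a point): Yellow-side end of the slot opening, on its centre line at the rail's top (rail y = +66 mm). Under the lips the channel opens at one place to a pocket 44 mm wide and 42 mm long (y), the only place where the toggle can turn, either way. The pocket's centre is somewhere from rail y = -5 to +55 mm, new each time, not seen from outside.
- rail_mid (a point): Point on the slot's centre line at the rail's top, rail y = 0. The rigid stop inside closes the channel 20 mm past the pocket's centre (towards yellow): a lengthwise toggle sliding along +y meets it when the sensor's origin is 2 mm past the pocket's centre. Feel it (a few N), back off about 2 mm, then turn a quarter turn.
- waiting_block: Fixed grey block with blue edging, 190 x 90 x 30 mm (x, y, z). Origin: centre of its underside, z up. Two oblong holes 20 mm (x) by 44 mm (y), 25 mm deep, centred at x = -50 and +50 mm; the two sensor heads hang in them, origins at z = 30 mm.
- reject_nest: Fixed grey block with red edging, 90 x 90 x 30 mm, the reject nest. Origin: centre of its underside, z up. One central oblong hole 20 mm (x) by 44 mm (y), 25 mm deep; a sensor head stood in it has its y axis along the nest's y axis, its collar on the top and its origin at z = 30 mm.
- petri_dish: Bystander: closed pink petri dish, 56 mm wide and 13 mm tall, beyond the rail. Origin: centre of its underside.
- syringe: Bystander: syringe lying flat, 26 x 138 x 18 mm, beyond the rail. Origin: centre of its underside.
- beaker: Bystander: small clear beaker, 45 mm wide and 55 mm tall, beyond the rail. Origin: centre of its underside.
Mind the look-alikes: they are no part of the job. Leave any orange or purple look-alike of the sensor_red alone.

How it is judged:
On the way, in this order (a step that is already met when the one before it is completed fails the run):
1. the green-tagged sensor's toggle is through the slot, lengthwise, with its collar down to within about 4 mm of the rail (z of sensor_green in the frame of rail between 0.026 and 0.034 m and x of sensor_green in the frame of rail between -0.006 and 0.006 m and y of sensor_green in the frame of rail between -0.075 and 0.065 m and angle between the y axis of sensor_green and the y axis of rail, either way round below 0.2 rad), for 0.1 s.
2. the green-tagged sensor is turned crosswise with its toggle under the lips (z of sensor_green in the frame of rail between 0.027 and 0.0325 m and x of sensor_green in the frame of rail between -0.006 and 0.006 m and y of sensor_green in the frame of rail between -0.03 and 0.08 m and angle between the y axis of sensor_green and the x axis of rail, either way round below 0.26 rad and angle between sensor_green's own z axis and vertical below 0.08 rad), for 0.1 s.
At the end, for the whole second after the job is handed in: The green-tagged sensor stands in the rail, collar down on it (within 2.5 mm), upright, turned crosswise to the slot (within 15 degrees) in the pocket; the red-tagged sensor stands upright in the reject nest, collar down (within 2.5 mm) and within 9 mm of its centre; both are at rest (all of step 2 and z of sensor_red in the frame of reject_nest between 0.027 and 0.0325 m and horizontal distance between sensor_red and reject_nest below 0.009 m and angle between sensor_red's own z axis and vertical below 0.08 rad and linear speed of each of sensor_green, sensor_red below 0.02 m/s); the robot touches nothing.
It fails at once if the green-tagged sensor is forced against the inside of the channel (over 35 N) (contact force between sensor_green and rail_channel above 35 N).
It fails at once if the petri dish is moved by more than 20 mm (distance of petri_dish from where it was at the start of the episode above 0.02 m).
It fails at once if the syringe is moved by more than 20 mm (distance of syringe from where it was at the start of the episode above 0.02 m).
It fails at once if the beaker is moved by more than 20 mm (distance of beaker from where it was at the start of the episode above 0.02 m).
It also fails if it takes over 64 s, if anything falls off the work surface, if the arm or the gripper's body presses on something with over 40 N, if the wrist force passes 120 N, or if a joint passes its speed limit or range.

## Working session

There is one attempt and no reset: what is moved stays moved. The work goes in short steps, Python scripts to look and compute and a shell command to move; the robot and the scene stay as the last step left them, time stands still between calls to the robot, and variables do not carry over. Pictures are saved under pics/ and viewed, at most 10 in all, crops included, and the job is handed in when it is done.

```bash
mkdir -p pics; ls; cat > h.py <<'E'
import numpy as np, cv2
from plant import bot
def cal(c):
    k=bot.get_calibration(c); K=np.array([[k['fx'],0,k['cx']],[0,k['fy'],k['cy']],[0,0,1.]])
    R=cv2.Rodrigues(np.array(k['rvec'],float))[0]; return K,R,np.array(k['tvec'],float).ravel()
def ray(c,uv,z):
    "world point on pixel ray at height z"
    K,R,t=cal(c); d=R.T@np.linalg.inv(K)@np.array([uv[0],uv[1],1.]); o=-R.T@t
    return o+d*(z-o[2])/d[2]
def cloud(c,depth):
    K,R,t=cal(c); v,u=np.mgrid[0:depth.shape[0],0:depth.shape[1]]
    P=np.stack([(u-K[0,2])/K[0,0]*depth,(v-K[1,2])/K[1,1]*depth,depth],-1)
    return (P-t)@R
def proj(c,P):
    K,R,t=cal(c); q=K@(R@np.array(P,float)+t); return q[:2]/q[2]
E
python3 - <<'E'
from h import *
print(bot.sense(), bot.tips_ahead)
for c in('top','side'):
    im,d=bot.grab_frame(c); cv2.imwrite(f'pics/{c}0.png',im); np.save(f'{c}0.npy',d)
    print(c,-cal(c)[1].T@cal(c)[2])
    for l in ['sensor_green','sensor_red','rail','waiting_block','reject_nest','rail_entry','slot_end']:
        try: print(l,[(np.round(r['xy']),round(r['confidence'],2), np.round(ray(c,r['xy'],0.0 if l in('rail','waiting_block','reject_nest') else .03),3)) for r in bot.pinpoint(c,l)][:4])
        except Exception as e: print(l,e)
E
```

```text
pics
{'t': 0.0, 'joints': array([ 1.07449103,  0.59213229,  0.04830404,  1.6098402 , -0.03330126,
        0.94269816, -0.03367343]), 'dq': array([-3.27142248e-04, -4.52891885e-05,  3.02000708e-04,  7.12272194e-04,
        7.50208891e-04,  2.34661471e-03,  2.62189765e-04]), 'tau': array([-5.75821059e-05, -5.48694134e+01,  1.54670097e+00, -1.98123425e+01,
        9.42056766e-03,  8.72100180e-03,  1.36575653e-05]), 'position': array([ 0.28386919, -0.66618971,  0.22312488]), 'ee_rot': array([-3.13932327e+00,  1.29949014e-04,  4.02907846e-01]), 'contact_force': array([ 0.00269761, -0.21444211, -0.43317683]), 'wrist_torque': array([0.03198042, 0.00470673, 0.00018273]), 'gripper_force': 0.0, 'width': 1.0002730473990167} 0.022
top [ 0.37855857 -0.06103608  1.27075814]
sensor_green [(array([326., 197.]), 0.51, array([ 0.528, -0.315,  0.03 ]))]
sensor_red [(array([276., 249.]), 0.78, array([ 0.36 , -0.158,  0.03 ])), (array([373., 246.]), 0.74, array([ 0.378, -0.464,  0.03 ])), (array([365., 216.]), 0.62, array([ 0.47 , -0.442,  0.03 ])), (array([314., 227.]), 0.55, array([ 0.432, -0.277,  0.0
[... 699 characters left out ...]
, 0.83, array([ 0.43 , -0.283,  0.03 ])), (array([190., 320.]), 0.8, array([ 0.471, -0.442,  0.03 ])), (array([146., 319.]), 0.67, array([ 0.374, -0.466,  0.03 ]))]
rail [(array([314., 202.]), 0.7, array([ 0.687, -0.013,  0.   ])), (array([258., 179.]), 0.66, array([0.505, 0.029, 0.   ]))]
waiting_block [(array([217., 270.]), 0.78, array([ 0.483, -0.296,  0.   ])), (array([257., 180.]), 0.23, array([0.504, 0.024, 0.   ]))]
reject_nest [(array([265., 124.]), 0.87, array([0.464, 0.285, 0.   ])), (array([254., 184.]), 0.43, array([0.498, 0.007, 0.   ]))]
rail_entry [(array([256., 187.]), 0.67, array([ 0.513, -0.028,  0.03 ]))]
slot_end [(array([261., 159.]), 0.93, array([0.5  , 0.087, 0.03 ]))]
```

```bash
python3 - <<'E'
import cv2
a=cv2.imread('pics/top0.png')[120:290,110:420]; b=cv2.imread('pics/side0.png')[80:380,120:380]
cv2.imwrite('pics/top1.png',cv2.resize(a,None,fx=2.5,fy=2.5,interpolation=cv2.INTER_CUBIC))
cv2.imwrite('pics/side1.png',cv2.resize(b,None,fx=2,fy=2,interpolation=cv2.INTER_CUBIC))
E
```

```text
(no output)
```

View pics/top1.png

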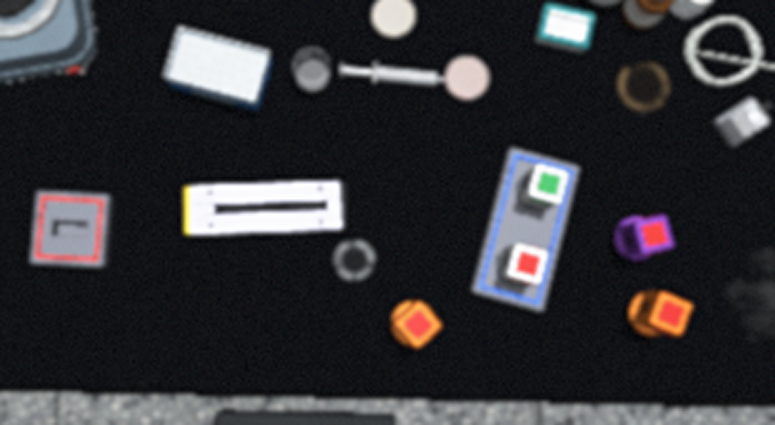

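View pics/side1.png

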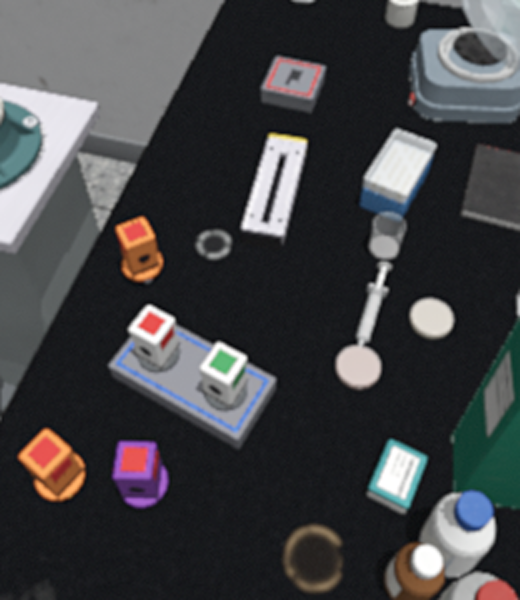

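The side and top pictures show two white boxes in the blue-edged block: green tag at top px (326,197) and red tag at (314,227). The rail is at about (215,205) with its yellow end to the left (+y), and the nest is at (143,210).

There are four red-tag candidates: orange at (276,249), orange at (373,246), purple at (365,216), and white at (314,227). Only the white one sits in the blue-edged block, so it is sensor_red, and the enlarged crops show this clearly.

```bash
cat > m.py <<'E'
from h import *
def meas(c,im,d,tag=''):
    P=cloud(c,d)
    hsv=cv2.cvtColor(im,cv2.COLOR_BGR2HSV)
    def rect(name,ctr,rad,z0,z1,extra=None):
        m=(d>0)&(P[...,2]>z0)&(P[...,2]<z1)&(np.hypot(P[...,0]-ctr[0],P[...,1]-ctr[1])<rad)
        if extra is not None: m&=extra
        q=P[m][:,:2].astype(np.float32)
        if len(q)<5: print(c,name,'none',len(q)); return
        (cx,cy),(w,h),a=cv2.minAreaRect(q*1000)
        print(c,name,'n',len(q),'rect c',round(cx,1),round(cy,1),'wh',round(w),round(h),'ang',round(a,1),'mean',np.round(q.mean(0)*1000,1),'z',round(float(np.median(P[m][:,2])),4))
    rect('rail',(.497,.035),.13,.024,.036)
    rect('block',(.485,-.296),.125,.024,.036)
    rect('nest',(.47,.28),.08,.024,.036)
    rect('greentop',(.53,-.31),.06,.098,.115)
    rect('redtop',(.43,-.28),.05,.098,.115)
    # tags by colour
    h,s,v=cv2.split(hsv)
    for n,col in (('gtag',(h>40)&(h<85)&(s>100)),('rtag',((h<8)|(h>172))&(s>120))):
        ctr={'gtag':(.53,-.31),'rtag':(.43,-.28)}[n]; rect(n,ctr,.05,.1,.112,col)
E
python3 - <<'E'
from m import *
for c in('top','side'): meas(c,cv2.imread(f'pics/{c}0.png'),np.load(f'{c}0.npy'))
# sub-pixel-ish polygon fits of the rail/block/nest tops in top view via recognised regions
for l,z in(('rail',.03),('waiting_block',.03),('reject_nest',.03)):
  for c in('top','side'):
    bot.grab_frame(c)
    for r in bot.trace(c,l)[:1]:
        cn=max(cv2.findContours(r['region'].astype(np.uint8),0,1)[0],key=cv2.contourArea)[:,0]
        W=np.array([ray(c,p,z)[:2]*1000 for p in cn],np.float32); print(l,c,round(r['confidence'],2),np.round(np.array(cv2.minAreaRect(W)[0]),1),np.round(cv2.minAreaRect(W)[1:][0],0),round(cv2.minAreaRect(W)[2],1))
E
```

```text
top rail n 984 rect c 503.2 37.7 wh 60 205 ang 3.1 mean [503.   38.7] z 0.0305
top block n 1149 rect c 474.1 -333.6 wh 169 190 ang 75.3 mean [ 479.8 -293.9] z 0.0307
top nest n 725 rect c 470.7 283.8 wh 92 90 ang 87.6 mean [470.2 283.4] z 0.0303
top greentop n 183 rect c 532.2 -309.0 wh 41 42 ang 74.3 mean [ 531.4 -307.6] z 0.107
top redtop n 184 rect c 435.5 -283.3 wh 41 41 ang 76.8 mean [ 435.3 -282.6] z 0.1075
top gtag n 41 rect c 531.7 -309.6 wh 19 19 ang 87.6 mean [ 531.6 -309.6] z 0.108
top rtag n 42 rect c 434.9 -284.0 wh 19 20 ang 77.3 mean [ 435.  -284.3] z 0.1085
side rail n 871 rect c 502.0 34.4 wh 60 210 ang 3.3 mean [502.7  26.9] z 0.0295
side block n 1577 rect c 474.1 -331.8 wh 161 191 ang 75.0 mean [ 491.4 -312.4] z 0.0301
side nest n 434 rect c 468.8 280.7 wh 95 91 ang 88.3 mean [469.7 277.6] z 0.0294
side greentop n 303 rect c 531.9 -311.7 wh 40 41 ang 74.4 mean [ 532.5 -313.6] z 0.1062
side redtop n 273 rect c 435.5 -286.5 wh 40 42 ang 75.0 mean [ 436.4 -288.7] z 0.106
side gtag n 67 rect c 531.1 -311.9 wh 19 19 ang 77.5 mean [ 531.2 -312.3] z 0.1078
side rtag n 68 rect c 434.2 -287.4 wh 22 21 ang 71.1 mean [ 434.4 -286.6] z 0.1074
rail top 0.61 [502.7  36.9] [ 66. 205.] 4.8
rail side 0.92 [504.3  24. ] [ 66. 224.] 3.0
waiting_block top 0.77 [ 485.4 -294.7] [ 99. 197.] 76.0
waiting_block side 0.6 [ 484.4 -303.7] [ 96. 196.] 75.3
reject_nest top 0.72 [470.  281.7] [99. 91.] 87.9
reject_nest side 0.7 [ 522.9 -294.3] [58. 89.] 16.5
```

```bash
cat > go.py <<'E'
# usage: go.py x y z yawdeg -> remaining shift/turn in tool axes and move units
import sys
from h import *
from scipy.spatial.transform import Rotation as Ro
x,y,z,w=map(float,sys.argv[1:5]); s=bot.sense()
R=Ro.from_euler('xyz',s['ee_rot']); T=Ro.from_euler('xyz',[np.pi,0,np.radians(w)])
print('t',round(s['t'],2),'pos',np.round(s['position'],4),'rpy',np.round(np.degrees(s['ee_rot']),1),'w',round(s['width'],2),'F',np.round(s['contact_force'],1),'q7',round(s['joints'][6],2))
print('shift',np.round(R.inv().apply(np.array([x,y,z])-s['position']),4),'turn',np.round((R.inv()*T).as_rotvec()/np.radians(45),3))
E
python3 -m inch '[{"x":0.289,"y":-0.291,"z":0.02,"rz":0.85},{"x":0.289,"y":-0.291,"z":0.02,"rz":0.85},{"x":0.289,"y":-0.291,"z":0.02,"rz":0.85},{"x":0.289,"y":-0.291,"z":0.02,"rz":0.85},{"x":0.289,"y":-0.291,"z":0.02,"rz":0.85}]' 40; python3 go.py .4353 -.285 .2 -15
```

```text
t 1.4 pos [ 0.2842 -0.6669  0.2243] rpy [-180.     0.    23.1] w 1.0 F [-1.4 -0.3  0.4] q7 -0.03
shift [ 0.2887 -0.2921  0.0243] turn [-0.     0.     0.846]$[0]: bad value
```

```bash
python3 -m inch '[{"x":0.289,"y":-0.291,"z":0.02,"rx":0,"ry":0,"rz":0.85,"grip":0},{"x":0.289,"y":-0.291,"z":0.02,"rx":0,"ry":0,"rz":0.85,"grip":0},{"x":0.289,"y":-0.291,"z":0.02,"rx":0,"ry":0,"rz":0.85,"grip":0},{"x":0.289,"y":-0.291,"z":0.02,"rx":0,"ry":0,"rz":0.85,"grip":0},{"x":0.289,"y":-0.291,"z":0.02,"rx":0,"ry":0,"rz":0.85,"grip":0}]' 40; python3 go.py .4353 -.285 .2 -15
```

```text
t: 2.02
position: [0.4007, -0.3752, 0.2093]
ee_rot: [3.141, -0.001, -0.265]
contact_force: [1.3, 0.5, -0.4]
width: 1.002
gripper_force: 0.0
t 2.02 pos [ 0.4007 -0.3752  0.2093] rpy [ 1.80e+02 -1.00e-01 -1.52e+01] w 1.0 F [ 1.3  0.5 -0.4] q7 -1.04
shift [ 0.0097 -0.0961  0.0093] turn [ 0.    -0.001 -0.004]
```

```bash
python3 -m inch '[{"x":0.01,"y":-0.096,"z":0.03,"rx":0,"ry":0,"rz":0,"grip":0},{"x":0.01,"y":-0.096,"z":0.04,"rx":0,"ry":0,"rz":0,"grip":0},{"x":0.01,"y":-0.096,"z":0.04,"rx":0,"ry":0,"rz":0,"grip":0},{"x":0.01,"y":-0.096,"z":0.04,"rx":0,"ry":0,"rz":0,"grip":0}]'; python3 go.py .4353 -.2855 .083 -15
```

```text
t: 2.52
position: [0.4347, -0.288, 0.1695]
ee_rot: [3.141, -0.001, -0.265]
contact_force: [-1.0, -0.2, -0.3]
width: 1.001
gripper_force: 0.0
t 2.52 pos [ 0.4347 -0.288   0.1695] rpy [ 1.799e+02 -1.000e-01 -1.520e+01] w 1.0 F [-1.  -0.2 -0.3] q7 -1.2
shift [-0.0001 -0.0027  0.0865] turn [ 0.001 -0.001 -0.004]
```

```bash
python3 -m inch '[{"x":0,"y":-0.0025,"z":0.045,"rx":0,"ry":0,"rz":0,"grip":0},{"x":0,"y":-0.0025,"z":0.086,"rx":0,"ry":0,"rz":0,"grip":0},{"x":0,"y":-0.0025,"z":0.086,"rx":0,"ry":0,"rz":0,"grip":0},{"x":0,"y":-0.0025,"z":0.086,"rx":0,"ry":0,"rz":0,"grip":1},{"x":0,"y":-0.0025,"z":0.086,"rx":0,"ry":0,"rz":0,"grip":1}]' 40; python3 -m inch '[{"x":0,"y":0,"z":0,"rx":0,"ry":0,"rz":0,"grip":1},{"x":0,"y":0,"z":0,"rx":0,"ry":0,"rz":0,"grip":1},{"x":0,"y":0,"z":0,"rx":0,"ry":0,"rz":0,"grip":1}]';  python3 go.py .4353 -.2855 .083 -15
```

```text
t: 3.15
position: [0.4361, -0.2859, 0.0848]
ee_rot: [3.14, -0.003, -0.266]
contact_force: [0.3, 0.4, -0.3]
width: 0.607
gripper_force: 0.0
t: 3.52
position: [0.4361, -0.2855, 0.0848]
ee_rot: [3.141, -0.003, -0.265]
contact_force: [-0.6, -0.0, 5.3]
width: 0.457
gripper_force: 39.9
t 3.52 pos [ 0.4361 -0.2855  0.0848] rpy [179.9  -0.2 -15.2] w 0.46 F [-0.6 -0.   5.3] q7 -1.17
shift [-0.0008  0.0002  0.0018] turn [ 0.001 -0.004 -0.004]
```

```bash
python3 -m inch '[{"x":0,"y":0,"z":-0.05,"rx":0,"ry":0,"rz":0,"grip":1},{"x":0,"y":0,"z":-0.11,"rx":0,"ry":0,"rz":0,"grip":1},{"x":-0.01,"y":-0.05,"z":-0.12,"rx":0,"ry":0,"rz":-0.1,"grip":1},{"x":-0.022,"y":-0.11,"z":-0.12,"rx":0,"ry":0,"rz":-0.2,"grip":1},{"x":-0.035,"y":-0.17,"z":-0.12,"rx":0,"ry":0,"rz":-0.29,"grip":1}]'; python3 go.py .470 .282 .2 -2.1
```

```text
t: 4.15
position: [0.4458, -0.1097, 0.2041]
ee_rot: [3.142, -0.002, -0.036]
contact_force: [1.1, -0.3, -3.8]
width: 0.453
gripper_force: 43.0
t 4.15 pos [ 0.4458 -0.1097  0.2041] rpy [ 1.8e+02 -1.0e-01 -2.0e+00] w 0.45 F [ 1.1 -0.3 -3.8] q7 -1.4
shift [ 0.0102 -0.3923  0.0041] turn [ 0.    -0.003  0.001]
```

```bash
python3 -m inch '[{"x":0.002,"y":-0.06,"z":0,"rx":0,"ry":0,"rz":0,"grip":1},{"x":0.003,"y":-0.12,"z":0,"rx":0,"ry":0,"rz":0,"grip":1},{"x":0.005,"y":-0.18,"z":0,"rx":0,"ry":0,"rz":0,"grip":1},{"x":0.006,"y":-0.24,"z":0,"rx":0,"ry":0,"rz":0,"grip":1},{"x":0.008,"y":-0.3,"z":0,"rx":0,"ry":0,"rz":0,"grip":1}]'; python3 -m inch '[{"x":0.001,"y":-0.05,"z":0.02,"rx":0,"ry":0,"rz":0,"grip":1},{"x":0.002,"y":-0.09,"z":0.04,"rx":0,"ry":0,"rz":0,"grip":1},{"x":0.002,"y":-0.09,"z":0.06,"rx":0,"ry":0,"rz":0,"grip":1},{"x":0.002,"y":-0.09,"z":0.06,"rx":0,"ry":0,"rz":0,"grip":1}]'; python3 go.py .470 .282 .085 -2.1
python3 - <<'E'
from h import *
im,d=bot.grab_frame('top'); im2,d2=bot.grab_frame('side')
for c,i,dd in(('top',im,d),('side',im2,d2)):
    P=cloud(c,dd)
    for n,z0,z1 in(('nest',.024,.036),):
        m=(dd>0)&(P[...,2]>z0)&(P[...,2]<z1)&(np.hypot(P[...,0]-.47,P[...,1]-.282)<.075)
        q=(P[m][:,:2]*1000).astype(np.float32); print(c,n,len(q),cv2.minAreaRect(q))
a=cv2.resize(im[160:260,90:220],None,fx=3,fy=3,interpolation=2); b=cv2.resize(im2[60:210,200:330],None,fx=3,fy=3,interpolation=2)
b=b[:450]; a=cv2.copyMakeBorder(a,0,150,0,0,0); cv2.imwrite('pics/n1.png',np.hstack([a,b]))
E
```

```text
t: 4.78
position: [0.4644, 0.1898, 0.2037]
ee_rot: [3.142, -0.001, -0.037]
contact_force: [0.2, 0.4, -2.9]
width: 0.458
gripper_force: 43.0
t: 5.28
position: [0.4685, 0.2774, 0.142]
ee_rot: [3.139, 0.003, -0.036]
contact_force: [-0.4, 0.2, -3.3]
width: 0.453
gripper_force: 42.9
t 5.28 pos [0.4685 0.2774 0.142 ] rpy [179.8   0.2  -2. ] w 0.45 F [-0.4  0.2 -3.3] q7 -2.2
shift [ 0.0015 -0.0048  0.057 ] turn [0.004 0.004 0.001]
top nest 474 ((470.75836181640625, 282.8267517089844), (89.53095245361328, 90.56818389892578), 87.00907897949219)
side nest 415 ((469.0715026855469, 280.7465515136719), (93.15289306640625, 90.03357696533203), 88.93785095214844)
```

View pics/n1.png

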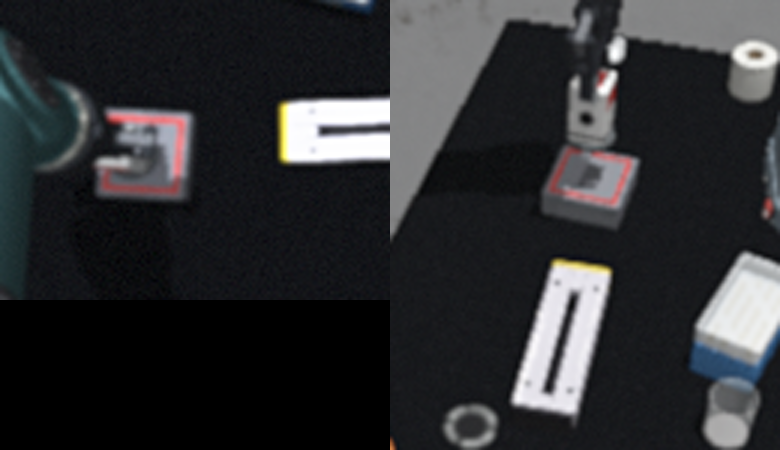

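The picture shows the red head upright in the jaws above the nest. The hole at side crop (585,178) is clear, with its long side along y. I'm lowering it.

```bash
python3 -m inch '[{"x":0.0015,"y":-0.005,"z":0,"rx":0,"ry":0,"rz":0,"grip":1},{"x":0.0015,"y":-0.005,"z":0.02,"rx":0,"ry":0,"rz":0,"grip":1},{"x":0.0015,"y":-0.005,"z":0.04,"rx":0,"ry":0,"rz":0,"grip":1},{"x":0.0015,"y":-0.005,"z":0.055,"rx":0,"ry":0,"rz":0,"grip":1},{"x":0.0015,"y":-0.005,"z":0.057,"rx":0,"ry":0,"rz":0,"grip":1}]'; python3 go.py .470 .282 .085 -2.1
```

```text
t: 6.0
position: [0.4718, 0.2826, 0.0856]
ee_rot: [3.141, 0.001, -0.037]
contact_force: [-0.2, -0.2, -1.9]
width: 0.456
gripper_force: 42.9
t 6.0 pos [0.4718 0.2826 0.0856] rpy [180.    0.   -2.1] w 0.46 F [-0.2 -0.2 -1.9] q7 -2.2
shift [-0.0018  0.0007  0.0006] turn [ 0.001  0.001 -0.001]
```

```bash
python3 -m inch '[{"x":0,"y":0,"z":0.001,"rx":0,"ry":0,"rz":0,"grip":1},{"x":0,"y":0,"z":0.001,"rx":0,"ry":0,"rz":0,"grip":1},{"x":0,"y":0,"z":0.001,"rx":0,"ry":0,"rz":0,"grip":0},{"x":0,"y":0,"z":0.001,"rx":0,"ry":0,"rz":0,"grip":0},{"x":0,"y":0,"z":0.001,"rx":0,"ry":0,"rz":0,"grip":0}]'; python3 -m inch '[{"x":0,"y":0,"z":0,"rx":0,"ry":0,"rz":0,"grip":0},{"x":0,"y":0,"z":-0.04,"rx":0,"ry":0,"rz":0,"grip":0},{"x":0,"y":0,"z":-0.1,"rx":0,"ry":0,"rz":0,"grip":0},{"x":0,"y":0.06,"z":-0.12,"rx":0,"ry":0,"rz":0.1,"grip":0},{"x":0,"y":0.12,"z":-0.12,"rx":0,"ry":0,"rz":0.2,"grip":0}]'; python3 go.py .532 -.3105 .2 -15
```

```text
t: 6.62
position: [0.4723, 0.2832, 0.0855]
ee_rot: [-3.141, -0.001, -0.037]
contact_force: [-1.3, -0.8, 0.9]
width: 1.0
gripper_force: 0.0
t: 7.25
position: [0.4691, 0.163, 0.2073]
ee_rot: [-3.138, -0.005, -0.194]
contact_force: [1.5, -0.9, -0.2]
width: 0.998
gripper_force: 0.0
t 7.25 pos [0.4691 0.163  0.2073] rpy [-179.8   -0.3  -11.1] w 1.0 F [ 1.5 -0.9 -0.2] q7 -2.14
shift [0.1531 0.4525 0.0065] turn [-0.005 -0.006  0.086]
```

```bash
python3 -m inch '[{"x":0.019,"y":0.056,"z":0,"rx":0,"ry":0,"rz":0.08,"grip":0},{"x":0.038,"y":0.113,"z":0,"rx":0,"ry":0,"rz":0.08,"grip":0},{"x":0.057,"y":0.17,"z":0,"rx":0,"ry":0,"rz":0.08,"grip":0},{"x":0.076,"y":0.226,"z":0,"rx":0,"ry":0,"rz":0.08,"grip":0},{"x":0.095,"y":0.28,"z":0,"rx":0,"ry":0,"rz":0.08,"grip":0}]'; 
python3 - <<'E'
from h import *
im,d=bot.grab_frame('side'); P=cloud('side',d)
for n,c in(('red',(.472,.283)),('green',(.532,-.31))):
    m=(d>0)&(P[...,2]>.098)&(P[...,2]<.115)&(np.hypot(P[...,0]-c[0],P[...,1]-c[1])<.045)
    q=(P[m][:,:2]*1000).astype(np.float32); print(n,len(q),cv2.minAreaRect(q) if len(q)>4 else 0,np.median(P[m][:,2]))
E
python3 go.py .532 -.3105 .18 -15
```

```text
t: 7.88
position: [0.5067, -0.132, 0.2052]
ee_rot: [-3.141, -0.0, -0.257]
contact_force: [0.4, 0.7, 0.1]
width: 1.0
gripper_force: 0.0
red 110 ((470.6642150878906, 280.6275329589844), (43.369972229003906, 39.09852600097656), 88.17518615722656) 0.10536897634092755
green 299 ((531.4361572265625, -311.6574401855469), (39.60377883911133, 40.868709564208984), 74.46000671386719) 0.10630073970382654
t 7.92 pos [ 0.5075 -0.1422  0.2059] rpy [179.7  -0.3 -15.4] w 1.0 F [ 1.2 -5.8  0.6] q7 -1.56
shift [0.0681 0.1556 0.0272] turn [ 0.008 -0.007 -0.008]
```

```bash
python3 -m inch '[{"x":0.022,"y":0.05,"z":0,"rx":0,"ry":0,"rz":0,"grip":0},{"x":0.045,"y":0.104,"z":0,"rx":0,"ry":0,"rz":0,"grip":0},{"x":0.068,"y":0.155,"z":0.02,"rx":0,"ry":0,"rz":0,"grip":0},{"x":0.068,"y":0.155,"z":0.04,"rx":0,"ry":0,"rz":0,"grip":0},{"x":0.068,"y":0.155,"z":0.04,"rx":0,"ry":0,"rz":0,"grip":0}]'; python3 go.py .532 -.3105 .0845 -15
```

```text
t: 8.55
position: [0.5316, -0.2967, 0.1633]
ee_rot: [-3.141, 0.004, -0.258]
contact_force: [0.7, 0.9, -0.4]
width: 0.997
gripper_force: 0.0
t 8.55 pos [ 0.5316 -0.2967  0.1633] rpy [-179.9    0.2  -14.8] w 1.0 F [ 0.7  0.9 -0.4] q7 -1.27
shift [0.0042 0.0133 0.0788] turn [-0.001  0.005  0.005]
```

```bash
python3 -m inch '[{"x":0.003,"y":0.0135,"z":0,"rx":0,"ry":0,"rz":0,"grip":0},{"x":0.003,"y":0.0135,"z":0.04,"rx":0,"ry":0,"rz":0,"grip":0},{"x":0.003,"y":0.0135,"z":0.079,"rx":0,"ry":0,"rz":0,"grip":0},{"x":0.003,"y":0.0135,"z":0.079,"rx":0,"ry":0,"rz":0,"grip":0},{"x":0.003,"y":0.0135,"z":0.079,"rx":0,"ry":0,"rz":0,"grip":0}]'; python3 go.py .532 -.3105 .0845 -15
```

```text
t: 9.18
position: [0.5338, -0.3117, 0.0878]
ee_rot: [3.141, -0.003, -0.257]
contact_force: [1.1, 0.2, 0.5]
width: 0.997
gripper_force: 0.0
t 9.18 pos [ 0.5338 -0.3117  0.0878] rpy [180.   -0.2 -14.7] w 1.0 F [1.1 0.2 0.5] q7 -1.22
shift [-0.0021 -0.0007  0.0033] turn [ 0.001 -0.003  0.007]
```

```bash
python3 -m inch '[{"x":-0.0015,"y":0,"z":0.003,"rx":0,"ry":0,"rz":0,"grip":0},{"x":-0.0015,"y":0,"z":0.003,"rx":0,"ry":0,"rz":0,"grip":0.3},{"x":-0.0015,"y":0,"z":0.003,"rx":0,"ry":0,"rz":0,"grip":1},{"x":-0.0015,"y":0,"z":0.003,"rx":0,"ry":0,"rz":0,"grip":1},{"x":-0.0015,"y":0,"z":0.003,"rx":0,"ry":0,"rz":0,"grip":1}]' 40;python3 -m inch '[{"x":0,"y":0,"z":0,"rx":0,"ry":0,"rz":0,"grip":1},{"x":0,"y":0,"z":0,"rx":0,"ry":0,"rz":0,"grip":1},{"x":0,"y":0,"z":0,"rx":0,"ry":0,"rz":0,"grip":1}]'; python3 go.py .532 -.3105 .0845 -15
```

```text
t: 9.8
position: [0.5316, -0.3107, 0.0837]
ee_rot: [3.142, -0.001, -0.257]
contact_force: [-0.2, 1.8, 4.4]
width: 0.454
gripper_force: 41.1
t: 10.18
position: [0.5316, -0.3107, 0.0837]
ee_rot: [-3.142, -0.001, -0.257]
contact_force: [-0.6, 0.3, 6.3]
width: 0.454
gripper_force: 41.2
t 10.18 pos [ 0.5316 -0.3107  0.0837] rpy [-180.    -0.   -14.7] w 0.45 F [-0.6  0.3  6.3] q7 -1.22
shift [ 0.0003 -0.0003 -0.0008] turn [-0.    -0.001  0.006]
```

```bash
python3 -m inch '[{"x":0,"y":0,"z":-0.05,"rx":0,"ry":0,"rz":0,"grip":1},{"x":0,"y":0,"z":-0.1,"rx":0,"ry":0,"rz":0,"grip":1},{"x":-0.02,"y":-0.055,"z":-0.1,"rx":0,"ry":0,"rz":-0.15,"grip":1},{"x":-0.04,"y":-0.11,"z":-0.1,"rx":0,"ry":0,"rz":-0.3,"grip":1},{"x":-0.06,"y":-0.165,"z":-0.1,"rx":0,"ry":0,"rz":-0.395,"grip":1}]'; python3 go.py .5055 -.016 .14 3.1
```

```text
t: 10.8
position: [0.5141, -0.1341, 0.1826]
ee_rot: [-3.141, 0.001, 0.055]
contact_force: [1.1, 0.7, -2.1]
width: 0.456
gripper_force: 41.6
t 10.8 pos [ 0.5141 -0.1341  0.1826] rpy [-180.     0.     3.2] w 0.46 F [ 1.1  0.7 -2.1] q7 -1.29
shift [-0.002  -0.1184  0.0426] turn [-0.     0.001  0.002]
```

```bash
python3 -m inch '[{"x":-0.001,"y":-0.055,"z":0,"rx":0,"ry":0,"rz":0,"grip":1},{"x":-0.002,"y":-0.11,"z":0.02,"rx":0,"ry":0,"rz":0,"grip":1},{"x":-0.002,"y":-0.118,"z":0.038,"rx":0,"ry":0,"rz":0,"grip":1},{"x":-0.002,"y":-0.118,"z":0.038,"rx":0,"ry":0,"rz":0,"grip":1},{"x":-0.002,"y":-0.118,"z":0.038,"rx":0,"ry":0,"rz":0,"grip":1}]'; python3 -m inch '[{"x":0,"y":0,"z":0,"rx":0,"ry":0,"rz":0,"grip":1},{"x":0,"y":0,"z":0,"rx":0,"ry":0,"rz":0,"grip":1}]'; python3 go.py .5055 -.016 .14 3.1
python3 - <<'E'
from h import *
o=[]
for c in('top','side'):
    im,d=bot.grab_frame(c); P=cloud(c,d)
    m=(d>0)&(P[...,2]>.024)&(P[...,2]<.036)&(np.hypot(P[...,0]-.503,P[...,1]-.036)<.125)
    q=(P[m][:,:2]*1000).astype(np.float32); print(c,len(q),cv2.minAreaRect(q))
    u,v=proj(c,(.5055,-.016,.06)).astype(int); cv2.imwrite(f'pics/raw_{c}.png',im); np.save(f'raw_{c}.npy',d)
    o.append(cv2.resize(im[max(v-55,0):v+55,u-45:u+45],(360,440),interpolation=2)); print(c,u,v)
    z=P[...,2]; r=(d>0)&(np.hypot(P[...,0]-.5055,P[...,1]+.016)<.05)
    # box top region & collar
    for a,b in((.148,.17),(.08,.098)):
        k=r&(z>a)&(z<b); print(a,k.sum(),np.round(P[k].mean(0)*1000,1) if k.any() else '')
cv2.imwrite('pics/e1.png',np.hstack(o))
E
```

```text
t: 11.42
position: [0.5068, -0.0194, 0.1452]
ee_rot: [3.141, 0.0, 0.052]
contact_force: [-0.6, -1.1, -2.3]
width: 0.457
gripper_force: 41.6
t: 11.68
position: [0.5072, -0.0191, 0.1456]
ee_rot: [3.141, -0.001, 0.051]
contact_force: [-0.2, 0.5, -1.5]
width: 0.454
gripper_force: 41.6
t 11.68 pos [ 0.5072 -0.0191  0.1456] rpy [ 1.8e+02 -1.0e-01  2.9e+00] w 0.45 F [-0.2  0.5 -1.5] q7 -1.51
shift [-0.0015 -0.0031  0.0056] turn [ 0.    -0.001 -0.003]
top 328 ((501.097900390625, 38.217041015625), (58.185218811035156, 204.5069580078125), 1.2185916900634766)
top 231 201
0.148 0 
0.08 0 
side 572 ((502.1753845214844, 33.5123291015625), (60.112911224365234, 205.9516143798828), 3.264190912246704)
side 254 176
0.148 124 [515.7 -29.  163. ]
0.08 53 [514.3 -33.8  95.9]
```

View pics/e1.png

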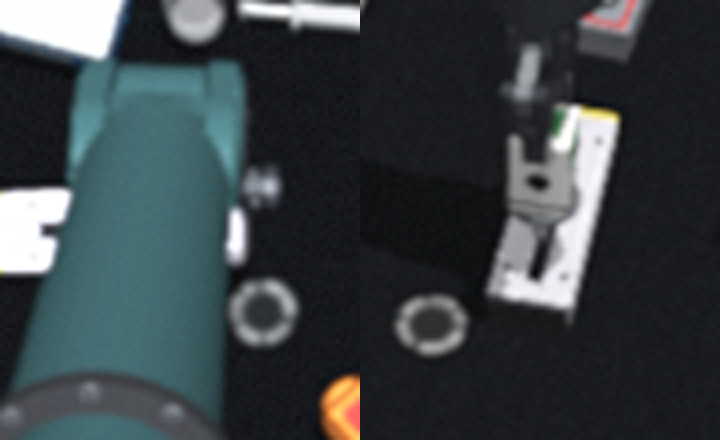

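The top view is blocked by the arm. The side view shows the green head upright over the slot, whose free part is at crop (540,255). I'll measure the slot centreline in the first frames and the box face now.

```bash
python3 - <<'E'
from h import *
a=np.radians(3.1); X=np.array([np.cos(a),np.sin(a)]); Y=np.array([-np.sin(a),np.cos(a)]); C=np.array([.5027,.0365])
def pix(c,im,z=.03):
    K,R,t=cal(c); v,u=np.mgrid[0:384,0:512]; o=-R.T@t
    d=np.stack([(u-K[0,2])/K[0,0],(v-K[1,2])/K[1,1],np.ones_like(u)],-1)@R
    W=o+d*((z-o[2])/d[...,2])[...,None]; return W
# dark-slot centre per cross-section; coordinates in nominal rail frame
for c,f in(('top','top0'),('side','side0'),('side','raw_side')):
    im=cv2.imread(f'pics/{f}.png'); g=cv2.cvtColor(im,6).astype(np.float32)
    res=[]; 
    for y in np.arange(-.075,.062,.004):
        xs=np.arange(-.0275,.0276,.0005); uv=np.array([proj(c,[*(C+X*x+Y*y),.03]) for x in xs],np.float32)
        p=cv2.remap(g,uv[:,0].reshape(1,-1),uv[:,1].reshape(1,-1),1)[0]
        th=(p.max()+p.min())/2; w=np.clip(1-(p-p.min())/(np.percentile(p,80)-p.min()),0,1); w[np.abs(xs)>.016]=0
        res.append((y*1000,(w*xs).sum()/w.sum()*1000,p.min(),p.max()))
    r=np.array(res); ok=slice(0,4) if f=='raw_side' else slice(2,None)
    print(f,np.polyfit(r[ok,0],r[ok,1],1 if f!='raw_side' else 0),np.round(r[ok][::4],1).tolist())
# box in side frame (rail lengthwise coordinates): points z 90..160 near tool
d=np.load('raw_side.npy'); P=cloud('side',d); q=P[...,:2]-np.array([.5072,-.0191])
lx=q@X; ly=q@Y; m=(d>0)&(np.abs(lx)<.035)&(np.abs(ly)<.035)&(P[...,2]>.102)&(P[...,2]<.165)
for s in range(100,170,6):
    k=m&(P[...,2]*1000>s)&(P[...,2]*1000<=s+6)
    if k.sum()>3: print(s,k.sum(),'lx',np.round(np.percentile(lx[k],[2,50,98])*1000,1),'ly',np.round(np.percentile(ly[k],[2,50,98])*1000,1))
E
```

```text
Traceback (most recent call last):
  File "h.py", line 15, in proj
    K,R,t=cal(c); q=K@(R@np.array(P,float)+t); return q[:2]/q[2]
          ~~~^^^
  File "h.py", line 4, in cal
    k=bot.get_calibration(c); K=np.array([[k['fx'],0,k['cx']],[0,k['fy'],k['cy']],[0,0,1.]])
ValueError: time passes only in moves, steps and waits
```

```bash
sed -i 's/^def cal/import functools\n@functools.cache\ndef cal/' h.py; cat > s.py <<'E'
from h import *
a=np.radians(3.1); X=np.array([np.cos(a),np.sin(a)]); Y=np.array([-np.sin(a),np.cos(a)]); C=np.array([.5027,.0365])
def slot(c,im,y0,y1):
    g=cv2.cvtColor(im,6).astype(np.float32); res=[]; xs=np.arange(-.0275,.0276,.0005)
    for y in np.arange(y0,y1,.004):
        uv=np.array([proj(c,[*(C+X*x+Y*y),.03]) for x in xs],np.float32)
        p=cv2.remap(g,uv[:,0].reshape(1,-1),uv[:,1].reshape(1,-1),1)[0]
        w=np.clip(1-(p-p.min())/(np.percentile(p,80)-p.min()),0,1); w[np.abs(xs)>.016]=0
        res.append((y*1000,(w*xs).sum()/w.sum()*1000,p.min(),p.max()))
    return np.array(res)
E
python3 - <<'E'
from s import *
for c,f,y0,y1 in(('top','top0',-.067,.06),('side','side0',-.067,.06),('side','raw_side',-.075,-.06)):
    r=slot(c,cv2.imread(f'pics/{f}.png'),y0,y1); print(f,np.round(np.polyfit(r[:,0],r[:,1],1),4),np.round(r[::5,:2],1).tolist())
d=np.load('raw_side.npy'); P=cloud('side',d); q=P[...,:2]-np.array([.5072,-.0191])
lx=q@X; ly=q@Y; m=(d>0)&(np.abs(lx)<.035)&(np.abs(ly)<.035)
for s in range(88,170,8):
    k=m&(P[...,2]*1000>s)&(P[...,2]*1000<=s+8)
    if k.sum()>3: print(s,k.sum(),'lx',np.round(np.percentile(lx[k],[2,50,98])*1000,1),'ly',np.round(np.percentile(ly[k],[2,50,98])*1000,1))
E
```

```text
top0 [-0.0032  0.1728] [[-67.0, 0.2], [-47.0, 0.2], [-27.0, 0.5], [-7.0, 0.8], [13.0, 0.1], [33.0, -0.3], [53.0, -0.1]]
side0 [-0.0035 -1.0589] [[-67.0, -1.0], [-47.0, -0.8], [-27.0, -0.8], [-7.0, -1.0], [13.0, -1.1], [33.0, -0.9], [53.0, -1.4]]
raw_side [0.0536 1.2798] [[-75.0, -2.5]]
88 27 lx [-22.5   3.   24. ] ly [-27.7 -21.4  -6.2]
96 57 lx [-24.6   7.5  25.9] ly [-25.4 -18.7  12.8]
104 33 lx [-17.8   4.8  19.8] ly [-21.  -19.4   8.7]
112 35 lx [-17.7   4.5  19.7] ly [-21.2 -19.3  16.4]
120 31 lx [-16.    4.2  19.6] ly [-21.6 -19.    6.6]
128 33 lx [-17.5   1.4  19.5] ly [-22.3 -19.4   6.7]
136 33 lx [-18.   4.  20.] ly [-20.7 -18.8   1.9]
144 25 lx [-17.7   9.8  20.4] ly [-21.4 -19.3   9.6]
152 23 lx [-17.4  12.3  20.4] ly [-26.4 -18.9  10.2]
160 60 lx [-17.   12.1  19.5] ly [-33.9 -14.3  18. ]
168 47 lx [-15.2   8.9  17.1] ly [-33.7 -10.7  21.2]
```

```bash
python3 - <<'E'
from s import *
d=np.load('raw_side.npy'); P=cloud('side',d); q=P[...,:2]-np.array([.5072,-.0191])
lx=q@X; ly=q@Y; z=P[...,2]
k=(d>0)&(z>.101)&(z<.165)&(np.abs(ly)<.014)&(lx>.012)&(lx<.028); print('xface',k.sum(),np.round(np.percentile(lx[k],[10,25,50,75,90])*1000,1))
k=(d>0)&(z>.101)&(z<.13)&(np.abs(lx)<.014)&(ly<-.012)&(ly>-.03); print('yface',k.sum(),np.round(np.percentile(ly[k],[10,50,90])*1000,1))
# same for initial frame at the block, block axes -15
d=np.load('side0.npy'); P=cloud('side',d); b=np.radians(-14.8); q=P[...,:2]-np.array([.5316,-.3107]); lx=q@[np.cos(b),np.sin(b)]; ly=q@[-np.sin(b),np.cos(b)]; z=P[...,2]
k=(d>0)&(z>.042)&(z<.1)&(np.abs(ly)<.014)&(lx>.012)&(lx<.028); print('xface0',k.sum(),np.round(np.percentile(lx[k],[10,25,50,75,90])*1000,1))
k=(d>0)&(z>.042)&(z<.1)&(np.abs(lx)<.014)&(ly<-.012)&(ly>-.03); print('yface0',k.sum(),np.round(np.percentile(ly[k],[10,50,90])*1000,1))
# rail's outer +x face in side0
q=P[...,:2]-C; lx=q@X; ly=q@Y; k=(d>0)&(z>.005)&(z<.024)&(np.abs(ly)<.09)&(lx>.02)&(lx<.04); print('rail xface',k.sum(),np.round(np.percentile(lx[k],[25,50,75])*1000,1))
E
```

```text
xface 31 [19.3 19.4 19.6 19.9 20.3]
yface 70 [-20.9 -19.6 -18. ]
xface0 74 [19.3 19.5 19.8 20.1 20.4]
yface0 101 [-20.5 -20.  -19.3]
rail xface 36 [28.9 29.1 29.3]
```

```bash
python3 -m inch '[{"x":-0.002,"y":-0.003,"z":0.015,"rx":0,"ry":0,"rz":-0.01,"grip":1},{"x":-0.002,"y":-0.003,"z":0.03,"rx":0,"ry":0,"rz":-0.01,"grip":1},{"x":-0.002,"y":-0.003,"z":0.036,"rx":0,"ry":0,"rz":-0.01,"grip":1},{"x":-0.002,"y":-0.003,"z":0.036,"rx":0,"ry":0,"rz":-0.01,"grip":1},{"x":-0.002,"y":-0.003,"z":0.036,"rx":0,"ry":0,"rz":-0.01,"grip":1}]'; python3 -c "
from s import *
p=bot.sense()['position'][:2]-C; print('rail xy of TCP',p@X,p@Y)"; python3 go.py .5051 -.016 .0837 3.3
```

```text
t: 12.4
position: [0.5049, -0.0153, 0.1093]
ee_rot: [3.142, -0.001, 0.061]
contact_force: [-0.2, -0.6, -1.7]
width: 0.454
gripper_force: 41.6
rail xy of TCP -0.0005592137909224485 -0.05184257281766897
t 12.4 pos [ 0.5049 -0.0153  0.1093] rpy [180.   -0.    3.5] w 0.45 F [-0.2 -0.6 -1.7] q7 -1.5
shift [0.0001 0.0007 0.0256] turn [ 0.    -0.001  0.004]
```

```bash
python3 -m inch '[{"x":0,"y":0,"z":0.004,"rx":0,"ry":0,"rz":0,"grip":1},{"x":0,"y":0,"z":0.008,"rx":0,"ry":0,"rz":0,"grip":1},{"x":0,"y":0,"z":0.012,"rx":0,"ry":0,"rz":0,"grip":1},{"x":0,"y":0,"z":0.012,"rx":0,"ry":0,"rz":0,"grip":1}]'; python3 go.py .5051 -.016 .0837 3.3
```

```text
t: 12.9
position: [0.5043, -0.0152, 0.0967]
ee_rot: [-3.142, 0.001, 0.061]
contact_force: [-0.4, -0.9, -2.3]
width: 0.453
gripper_force: 41.6
t 12.9 pos [ 0.5043 -0.0152  0.0967] rpy [-1.8e+02  1.0e-01  3.5e+00] w 0.45 F [-0.4 -0.9 -2.3] q7 -1.5
shift [0.0008 0.0009 0.013 ] turn [0.    0.001 0.005]
```

```bash
python3 -m inch '[{"x":0,"y":0,"z":0.005,"rx":0,"ry":0,"rz":0,"grip":1},{"x":0,"y":0,"z":0.009,"rx":0,"ry":0,"rz":0,"grip":1},{"x":0,"y":0,"z":0.012,"rx":0,"ry":0,"rz":0,"grip":1},{"x":0,"y":0,"z":0.0125,"rx":0,"ry":0,"rz":0,"grip":1},{"x":0,"y":0,"z":0.0125,"rx":0,"ry":0,"rz":0,"grip":1}]'; python3 go.py .5051 -.016 .0837 3.3
```

```text
t: 13.52
position: [0.5046, -0.0152, 0.0846]
ee_rot: [3.142, -0.0, 0.061]
contact_force: [0.0, 0.3, -1.7]
width: 0.459
gripper_force: 41.6
t 13.53 pos [ 0.5046 -0.0152  0.0846] rpy [180.   -0.    3.5] w 0.46 F [ 0.   0.3 -1.7] q7 -1.5
shift [0.0004 0.0008 0.0009] turn [ 0.    -0.     0.005]
```

```bash
cat > chk.py <<'E'
from s import *
s=bot.sense(); p=s['position'][:2]-C; f=s['contact_force']; fy=f[:2]@Y
print('t',round(s['t'],2),'rail',np.round([p@X*1000,p@Y*1000],1),'z',round(s['position'][2],4),'F x,y,z',np.round([f[:2]@X,fy,f[2]],1),'Mz',round(s['wrist_torque'][2],2))
raise SystemExit(bool(abs(fy)>3.5))
E
python3 -m inch '[{"x":0,"y":-0.008,"z":0,"rx":0,"ry":0,"rz":0.006,"grip":1},{"x":0,"y":-0.016,"z":0,"rx":0,"ry":0,"rz":0.006,"grip":1},{"x":0,"y":-0.024,"z":0,"rx":0,"ry":0,"rz":0.006,"grip":1},{"x":0,"y":-0.032,"z":0,"rx":0,"ry":0,"rz":0.006,"grip":1},{"x":0.0003,"y":-0.039,"z":0,"rx":0,"ry":0,"rz":0.006,"grip":1}]' >/dev/null; python3 chk.py; python3 -m inch '[{"x":0,"y":-0.001,"z":0,"rx":0,"ry":0,"rz":0,"grip":1},{"x":0,"y":-0.002,"z":0,"rx":0,"ry":0,"rz":0,"grip":1}]'; python3 chk.py
```

```text
t 14.15 rail [ -0.9 -11.9] z 0.0846 F x,y,z [-0.4 -0.3 -2.7] Mz -0.04
t: 14.4
position: [0.5024, 0.0256, 0.0846]
ee_rot: [3.141, 0.0, 0.056]
contact_force: [-0.2, 0.2, -1.3]
width: 0.457
gripper_force: 41.7
t 14.4 rail [ -0.9 -10.8] z 0.0846 F x,y,z [-0.2  0.3 -1.3] Mz 0.03
```

```bash
python3 -m inch '[{"x":0,"y":-0.001,"z":0,"rx":0,"ry":0,"rz":0,"grip":1},{"x":0,"y":-0.002,"z":0,"rx":0,"ry":0,"rz":0,"grip":1},{"x":0,"y":-0.003,"z":0,"rx":0,"ry":0,"rz":0,"grip":1}]' >/dev/null; python3 chk.py && python3 -m inch '[{"x":0,"y":-0.001,"z":0,"rx":0,"ry":0,"rz":0,"grip":1},{"x":0,"y":-0.002,"z":0,"rx":0,"ry":0,"rz":0,"grip":1},{"x":0,"y":-0.003,"z":0,"rx":0,"ry":0,"rz":0,"grip":1}]' >/dev/null && python3 chk.py && python3 -m inch '[{"x":0,"y":-0.001,"z":0,"rx":0,"ry":0,"rz":0,"grip":1},{"x":0,"y":-0.002,"z":0,"rx":0,"ry":0,"rz":0,"grip":1},{"x":0,"y":-0.003,"z":0,"rx":0,"ry":0,"rz":0,"grip":1}]' >/dev/null && python3 chk.py && python3 -m inch '[{"x":0,"y":-0.001,"z":0,"rx":0,"ry":0,"rz":0,"grip":1},{"x":0,"y":-0.002,"z":0,"rx":0,"ry":0,"rz":0,"grip":1},{"x":0,"y":-0.003,"z":0,"rx":0,"ry":0,"rz":0,"grip":1}]' >/dev/null && python3 chk.py && python3 -m inch '[{"x":0,"y":-0.001,"z":0,"rx":0,"ry":0,"rz":0,"grip":1},{"x":0,"y":-0.002,"z":0,"rx":0,"ry":0,"rz":0,"grip":1},{"x":0,"y":-0.003,"z":0,"rx":0,"ry":0,"rz":0,"grip":1}]' >/dev/null && python3 chk.py
```

```text
t 14.78 rail [-0.9 -7.8] z 0.0846 F x,y,z [-0.2  0.2 -1.4] Mz -0.0
t 15.15 rail [-0.9 -4.6] z 0.0846 F x,y,z [ 0.8  0.1 -2.1] Mz -0.01
t 15.53 rail [-0.9 -1.6] z 0.0846 F x,y,z [-0.7  0.1 -2.1] Mz -0.03
t 15.9 rail [-0.9  1.4] z 0.0846 F x,y,z [-0.5 -0.1 -2. ] Mz -0.03
t 16.27 rail [-0.9  4.3] z 0.0846 F x,y,z [-0.7 -0.2 -1.2] Mz 0.05
```

```bash
python3 -m inch '[{"x":0,"y":-0.001,"z":0,"rx":0,"ry":0,"rz":0,"grip":1},{"x":0,"y":-0.002,"z":0,"rx":0,"ry":0,"rz":0,"grip":1},{"x":0,"y":-0.003,"z":0,"rx":0,"ry":0,"rz":0,"grip":1}]' >/dev/null; python3 chk.py && python3 -m inch '[{"x":0,"y":-0.001,"z":0,"rx":0,"ry":0,"rz":0,"grip":1},{"x":0,"y":-0.002,"z":0,"rx":0,"ry":0,"rz":0,"grip":1},{"x":0,"y":-0.003,"z":0,"rx":0,"ry":0,"rz":0,"grip":1}]' >/dev/null && python3 chk.py && python3 -m inch '[{"x":0,"y":-0.001,"z":0,"rx":0,"ry":0,"rz":0,"grip":1},{"x":0,"y":-0.002,"z":0,"rx":0,"ry":0,"rz":0,"grip":1},{"x":0,"y":-0.003,"z":0,"rx":0,"ry":0,"rz":0,"grip":1}]' >/dev/null && python3 chk.py && python3 -m inch '[{"x":0,"y":-0.001,"z":0,"rx":0,"ry":0,"rz":0,"grip":1},{"x":0,"y":-0.002,"z":0,"rx":0,"ry":0,"rz":0,"grip":1},{"x":0,"y":-0.003,"z":0,"rx":0,"ry":0,"rz":0,"grip":1}]' >/dev/null && python3 chk.py && python3 -m inch '[{"x":0,"y":-0.001,"z":0,"rx":0,"ry":0,"rz":0,"grip":1},{"x":0,"y":-0.002,"z":0,"rx":0,"ry":0,"rz":0,"grip":1},{"x":0,"y":-0.003,"z":0,"rx":0,"ry":0,"rz":0,"grip":1}]' >/dev/null && python3 chk.py && python3 -m inch '[{"x":0,"y":-0.001,"z":0,"rx":0,"ry":0,"rz":0,"grip":1},{"x":0,"y":-0.002,"z":0,"rx":0,"ry":0,"rz":0,"grip":1},{"x":0,"y":-0.003,"z":0,"rx":0,"ry":0,"rz":0,"grip":1}]' >/dev/null && python3 chk.py && python3 -m inch '[{"x":0,"y":-0.001,"z":0,"rx":0,"ry":0,"rz":0,"grip":1},{"x":0,"y":-0.002,"z":0,"rx":0,"ry":0,"rz":0,"grip":1},{"x":0,"y":-0.003,"z":0,"rx":0,"ry":0,"rz":0,"grip":1}]' >/dev/null && python3 chk.py
```

```text
t 16.65 rail [-1.   7.4] z 0.0846 F x,y,z [-0.1  0.9 -2.1] Mz 0.01
t 17.02 rail [-0.9 10.4] z 0.0846 F x,y,z [ 0.1 -0.8 -1.5] Mz -0.03
t 17.4 rail [-1.  13.3] z 0.0846 F x,y,z [-0.5  1.2 -1.9] Mz 0.08
t 17.77 rail [-1.  16.3] z 0.0846 F x,y,z [-0.7 -0.7 -2.2] Mz -0.02
t 18.15 rail [-0.9 19.3] z 0.0846 F x,y,z [-0.3  0.3 -1.5] Mz 0.04
t 18.52 rail [-1.  22.4] z 0.0846 F x,y,z [ 0.   0.4 -1.3] Mz 0.01
t 18.9 rail [-1.  25.3] z 0.0846 F x,y,z [ 0.3 -1.5 -1.3] Mz 0.02
```

```bash
python3 -m inch '[{"x":0,"y":-0.001,"z":0,"rx":0,"ry":0,"rz":0,"grip":1},{"x":0,"y":-0.002,"z":0,"rx":0,"ry":0,"rz":0,"grip":1},{"x":0,"y":-0.003,"z":0,"rx":0,"ry":0,"rz":0,"grip":1}]' >/dev/null; python3 chk.py && python3 -m inch '[{"x":0,"y":-0.001,"z":0,"rx":0,"ry":0,"rz":0,"grip":1},{"x":0,"y":-0.002,"z":0,"rx":0,"ry":0,"rz":0,"grip":1},{"x":0,"y":-0.003,"z":0,"rx":0,"ry":0,"rz":0,"grip":1}]' >/dev/null && python3 chk.py && python3 -m inch '[{"x":0,"y":-0.001,"z":0,"rx":0,"ry":0,"rz":0,"grip":1},{"x":0,"y":-0.002,"z":0,"rx":0,"ry":0,"rz":0,"grip":1},{"x":0,"y":-0.003,"z":0,"rx":0,"ry":0,"rz":0,"grip":1}]' >/dev/null && python3 chk.py && python3 -m inch '[{"x":0,"y":-0.001,"z":0,"rx":0,"ry":0,"rz":0,"grip":1},{"x":0,"y":-0.002,"z":0,"rx":0,"ry":0,"rz":0,"grip":1},{"x":0,"y":-0.003,"z":0,"rx":0,"ry":0,"rz":0,"grip":1}]' >/dev/null && python3 chk.py && python3 -m inch '[{"x":0,"y":-0.001,"z":0,"rx":0,"ry":0,"rz":0,"grip":1},{"x":0,"y":-0.002,"z":0,"rx":0,"ry":0,"rz":0,"grip":1},{"x":0,"y":-0.003,"z":0,"rx":0,"ry":0,"rz":0,"grip":1}]' >/dev/null && python3 chk.py && python3 -m inch '[{"x":0,"y":-0.001,"z":0,"rx":0,"ry":0,"rz":0,"grip":1},{"x":0,"y":-0.002,"z":0,"rx":0,"ry":0,"rz":0,"grip":1},{"x":0,"y":-0.003,"z":0,"rx":0,"ry":0,"rz":0,"grip":1}]' >/dev/null && python3 chk.py && python3 -m inch '[{"x":0,"y":-0.001,"z":0,"rx":0,"ry":0,"rz":0,"grip":1},{"x":0,"y":-0.002,"z":0,"rx":0,"ry":0,"rz":0,"grip":1},{"x":0,"y":-0.003,"z":0,"rx":0,"ry":0,"rz":0,"grip":1}]' >/dev/null && python3 chk.py
```

```text
t 19.27 rail [-1.  28.4] z 0.0846 F x,y,z [-0.6 -0.3 -2.7] Mz 0.03
t 19.65 rail [-1.  31.4] z 0.0845 F x,y,z [ 0.6  1.4 -1.8] Mz 0.05
t 20.02 rail [-1.  34.3] z 0.0846 F x,y,z [-0.2  0.5 -2.4] Mz 0.01
t 20.4 rail [-1.  37.4] z 0.0846 F x,y,z [-0.7  0.4 -1.4] Mz -0.03
t 20.77 rail [-1.  39.7] z 0.0846 F x,y,z [ 0.  -2.7 -1.2] Mz -0.01
t 21.15 rail [-1.1 40.2] z 0.0847 F x,y,z [ 0.8 -8.1  0.6] Mz -0.03
```

Contact at about rail y = 39.5 mm (8 N). Next I back off to about 37.4 mm.

```bash
python3 -m inch '[{"x":0,"y":0.003,"z":0,"rx":0,"ry":0,"rz":0,"grip":1},{"x":0.0002,"y":0.006,"z":0,"rx":0,"ry":0,"rz":0,"grip":1},{"x":0.0002,"y":0.006,"z":0,"rx":0,"ry":0,"rz":0,"grip":1},{"x":0.0002,"y":0.006,"z":0,"rx":0,"ry":0,"rz":0,"grip":1}]' ; python3 chk.py
```

```text
t: 21.65
position: [0.4999, 0.0744, 0.0846]
ee_rot: [-3.141, -0.0, 0.057]
contact_force: [-0.1, 0.2, -2.8]
width: 0.46
gripper_force: 41.8
t 21.65 rail [-0.8 38. ] z 0.0846 F x,y,z [-0.1  0.2 -2.8] Mz 0.03
```

```bash
python3 -m inch '[{"x":0,"y":0.0006,"z":0,"rx":0,"ry":0,"rz":0,"grip":1},{"x":0,"y":0.0006,"z":0,"rx":0,"ry":0,"rz":-0.1,"grip":1},{"x":0,"y":0.0006,"z":0,"rx":0,"ry":0,"rz":-0.2,"grip":1},{"x":0,"y":0.0006,"z":0,"rx":0,"ry":0,"rz":-0.3,"grip":1}]' ; python3 chk.py;  python3 -m inch '[{"x":0,"y":0,"z":0,"rx":0,"ry":0,"rz":-0.1,"grip":1},{"x":0,"y":0,"z":0,"rx":0,"ry":0,"rz":-0.2,"grip":1}]' ; python3 chk.py
```

```text
t: 22.15
position: [0.4999, 0.0732, 0.0846]
ee_rot: [-3.142, -0.0, 0.295]
contact_force: [-0.8, -0.3, -2.0]
width: 0.457
gripper_force: 41.8
t 22.15 rail [-0.8 36.8] z 0.0846 F x,y,z [-0.8 -0.2 -2. ] Mz -0.02
t: 22.4
position: [0.4999, 0.0732, 0.0846]
ee_rot: [-3.141, -0.0, 0.452]
contact_force: [0.6, -0.1, -2.0]
width: 0.454
gripper_force: 41.8
t 22.4 rail [-0.8 36.8] z 0.0846 F x,y,z [ 0.6 -0.1 -2. ] Mz -0.02
```

```bash
python3 -m inch '[{"x":0,"y":0,"z":0,"rx":0,"ry":0,"rz":-0.15,"grip":1},{"x":0,"y":0,"z":0,"rx":0,"ry":0,"rz":-0.3,"grip":1},{"x":0,"y":0,"z":0,"rx":0,"ry":0,"rz":-0.45,"grip":1}]' >/dev/null; python3 chk.py &&  python3 -m inch '[{"x":0,"y":0,"z":0,"rx":0,"ry":0,"rz":-0.15,"grip":1},{"x":0,"y":0,"z":0,"rx":0,"ry":0,"rz":-0.3,"grip":1},{"x":0,"y":0,"z":0,"rx":0,"ry":0,"rz":-0.45,"grip":1}]' ; python3 chk.py; python3 go.py .4999 .0732 .0837 93.3
```

```text
t 22.77 rail [-0.8 36.7] z 0.0846 F x,y,z [-0.1  0.2 -2.6] Mz -0.03
t: 23.15
position: [0.4999, 0.0731, 0.0846]
ee_rot: [-3.142, 0.0, 1.16]
contact_force: [-0.4, 0.3, -1.0]
width: 0.458
gripper_force: 41.8
t 23.15 rail [-0.8 36.7] z 0.0846 F x,y,z [-0.4  0.3 -1. ] Mz -0.0
t 23.15 pos [0.4999 0.0731 0.0846] rpy [-180.     0.    66.5] w 0.46 F [-0.4  0.3 -1. ] q7 -0.92
shift [ 0.0001 -0.0001  0.0009] turn [-0.     0.    -0.597]
```

```bash
python3 -m inch '[{"x":0,"y":0,"z":0,"rx":0,"ry":0,"rz":-0.2,"grip":1},{"x":0,"y":0,"z":0,"rx":0,"ry":0,"rz":-0.4,"grip":1},{"x":0,"y":0,"z":0,"rx":0,"ry":0,"rz":-0.59,"grip":1},{"x":0,"y":0,"z":0.0005,"rx":0,"ry":0,"rz":-0.59,"grip":1},{"x":0,"y":0,"z":0.001,"rx":0,"ry":0,"rz":-0.59,"grip":1}]' ; python3 chk.py; python3 go.py .4999 .0732 .0837 93.3
```

```text
t: 23.78
position: [0.4999, 0.073, 0.0836]
ee_rot: [-3.141, 0.0, 1.617]
contact_force: [-1.5, 0.0, 4.5]
width: 0.456
gripper_force: 42.4
t 23.77 rail [-0.8 36.6] z 0.0836 F x,y,z [-1.5  0.1  4.5] Mz -0.05
t 23.77 pos [0.4999 0.073  0.0836] rpy [-180.     0.    92.6] w 0.46 F [-1.5  0.   4.5] q7 -0.61
shift [ 0.0002 -0.     -0.0001] turn [-0.     0.    -0.014]
```

```bash
python3 -m inch '[{"x":0,"y":0,"z":0,"rx":0,"ry":0,"rz":0,"grip":0.5},{"x":0,"y":0,"z":0,"rx":0,"ry":0,"rz":0,"grip":0},{"x":0,"y":0,"z":0,"rx":0,"ry":0,"rz":0,"grip":0},{"x":0,"y":0,"z":0,"rx":0,"ry":0,"rz":0,"grip":0}]' ; python3 -m inch '[{"x":0,"y":0,"z":-0.03,"rx":0,"ry":0,"rz":0,"grip":0},{"x":0,"y":0,"z":-0.07,"rx":0,"ry":0,"rz":0,"grip":0},{"x":0,"y":0,"z":-0.12,"rx":0,"ry":0,"rz":0,"grip":0},{"x":-0.06,"y":0,"z":-0.14,"rx":0,"ry":0,"rz":0,"grip":0},{"x":-0.12,"y":0,"z":-0.14,"rx":0,"ry":0,"rz":0,"grip":0}]'; python3 -m inch '[{"x":-0.06,"y":0,"z":0,"rx":0,"ry":0,"rz":0,"grip":0},{"x":-0.11,"y":0,"z":0,"rx":0,"ry":0,"rz":0,"grip":0},{"x":-0.11,"y":0,"z":0,"rx":0,"ry":0,"rz":0,"grip":0}]'
python3 - <<'E'
from s import *
o=[]
for c in('top','side'):
    im,d=bot.grab_frame(c); P=cloud(c,d)
    for n,q in(('red',(.4705,.282)),('green',(.500,.073))):
        m=(d>0)&(P[...,2]>.09)&(P[...,2]<.125)&(np.hypot(P[...,0]-q[0],P[...,1]-q[1])<.035)
        w=(P[m][:,:2]*1000).astype(np.float32); print(c,n,len(w),cv2.minAreaRect(w) if len(w)>4 else 0,np.median(P[m][:,2]))
    o.append(cv2.resize(im[120:290,110:290] if c=='top' else im[60:230,180:360],(390,368),interpolation=2))
cv2.imwrite('pics/f1.png',np.hstack(o))
E
```

```text
t: 24.28
position: [0.5, 0.0732, 0.0836]
ee_rot: [3.141, -0.0, 1.619]
contact_force: [0.0, 0.4, -0.1]
width: 1.001
gripper_force: 0.0
t: 24.9
position: [0.5075, -0.0472, 0.226]
ee_rot: [3.136, 0.001, 1.622]
contact_force: [0.4, 0.1, -0.6]
width: 1.004
gripper_force: 0.0
t: 25.28
position: [0.5104, -0.1623, 0.2232]
ee_rot: [-3.141, 0.002, 1.61]
contact_force: [-0.2, 0.9, 1.0]
width: 1.0
gripper_force: 0.0
top red 198 ((471.7731628417969, 284.71343994140625), (41.640071868896484, 39.676841735839844), 89.91320037841797) 0.10623619918933644
top green 188 ((500.4114685058594, 75.58908081054688), (40.0111083984375, 39.73407745361328), 1.9811571836471558) 0.10647355068622018
side red 140 ((470.60919189453125, 280.4570617675781), (44.04909133911133, 40.7463264465332), 88.20812225341797) 0.10466077306801758
side green 17 ((500.1246032714844, 59.14396286010742), (11.241538047790527, 36.29756164550781), 85.84741973876953) 0.10394632622690718
```

View pics/f1.png

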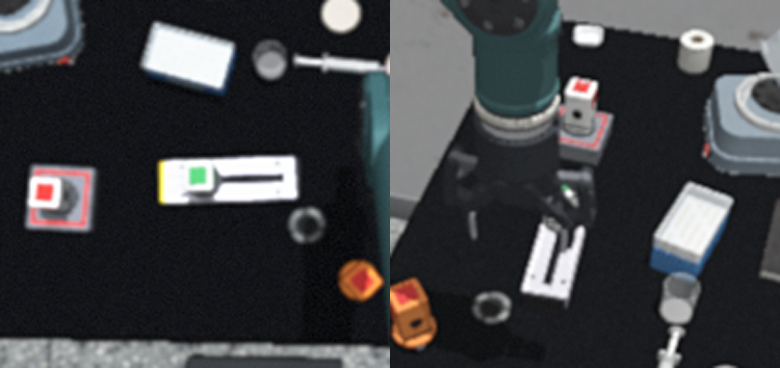

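Both heads are seated. Green is in the rail at top crop (198,180), with its top at z = 0.106. Red is in the nest at (45,193), also at 0.106. The arm is clear and the bystanders have not moved, so I'm handing in.

```bash
python3 -c "
from plant import bot
print(bot.sign_off())"
```

```text
the job is handed in; nothing more can be done
None
```

The job is handed in with no verdict returned: the green head stands crosswise in the rail pocket with its collar down, turned without force after I felt the stop at about 8 N. The red head is upright and fully down in the reject nest, and the petri dish, syringe and beaker were never touched.

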